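Set the bench air supply: cock on, metering valve two turns open, crank held

ROBOT

A 6-joint arm with a two-finger parallel gripper is mounted at the origin on the work surface. World frame = base frame: x ahead of the robot, y to its left, z up, the work surface at z = 0. Lengths are in m, angles in rad, forces in N, time in s.
With the tool pointing down it reaches from about 0.225 to 0.875 m from the base axis. Payload 3.4 kg.
Tool frame: the origin (TCP) lies between the finger pads, 19 mm behind the fingertips; this is the grasp point; z points along the fingers, y is the line along which they close (so a half turn about z gives the same grasp; the last joint's range is limited). The gripper opens to 85 mm and grips with 20 to 120 N. Pads are 22 mm wide; open, the fingers measure 114 mm over their backs; the gripper's body (76 mm by 85 mm) begins 54 mm behind the grasp point. The pads swing forward as they close: fully open they stand 13 mm farther back than shut.
Start: joints at [-1.341, 0.276, 1.505, -0, 1.361, -0.121], TCP at [0.198, -0.54, 0.25] pointing down, gripper open.
Joint ranges: [-2.89, 2.89], [-0.75, 2.08], [0.22, 2.7], [-1.18, 4.32], [0.11, 2.71], [-2.7, 2.7]. Speed limits (rad/s): [2.57, 2.57, 3.14, 3.14, 3.14, 3.14].

INTERFACE

Orientations are given as a unit quaternion [x, y, z, w].
In Python, from workcell import sensors, imaging, sign_off gives the robot as it stands.
- The arm moves only by the shell command python3 -m jog 'ROWS' [FORCE]. ROWS is text: rows parted by semicolons, each of 7 numbers parted by spaces: the turn, a rotation vector about the tool's x, y, z in rad, then the shift along the tool's x, y, z in m, then the opening in per cent of the stroke, from 0 (shut) to 100 (fully open). A call has exactly 5 rows; each row shifts and turns the commanded pose from where the row before left it, along the tool's axes as they then stand; what a row does not reach is not made up. A row lasts 1/8 s, in which the tool goes at most 62.5 mm and 10.7 degrees, less where a joint would pass 70% of its speed; a pose out of reach is approached as far as the arm can. A call with a gripper value outside its range is refused whole. The fingers move at their own pace and stop on an object; FORCE is the grip in N (left out, the last holds). Time passes only in rows, so rows that do not move let the fingers close, or fill a call up. It gives the time, the measured TCP pose, the force, the opening and the grip force at its end, in the units of the state.
- sensors.get_state(): the state, without advancing time (a new reading comes with each control period).
- imaging.get_image(name): name is "side" or "top" or "wrist"; returns a dict with "image" (384x512x3 uint8, blue, green, red), "mtx" (3x3 intrinsics, pixels), "R" (3x3) and "t" (3): a world point X has camera coordinates R X + t; the wrist camera has in their place "mount" (4x4, takes a point from camera to tool coordinates, whose origin is the TCP and whose axes are the flange's). Camera axes: x right, y down, z forward; pixel columns grow to the right and rows downward; lengths in m; the calibration is good to about 2 mm. The wrist camera is an equidistant fisheye: a pixel r from the principal point sees the ray r / f radians off the axis. A picture is of the moment at which its call begins: read the wrist's pose just before it. There is no depth.
- sign_off(): hands the job in; it is judged then, once.
The state is a dict: "time": time; "joint_pos": joint angles; "joint_velocities": joint speeds; "tau": joint torques, N m; "tool_pos": TCP position; "orientation": TCP orientation; "wrist_force": force on the tool from outside, world axes, zero at the start; "wrist_torque": the same for the moment, N m; "finger_gap": opening from 0.0 (shut) to 1.0 (fully open); "grasp_force": force on a finger pad.
Only numpy, scipy, OpenCV 4.12 (cv2) and the standard library are available. Lean on these libraries where they do the work, as an engineer would, in place of code of your own. Each camera call takes 0.05 s, during which the arm holds its last target. There are 200 camera calls.

TASK

Turn the bar knob of the shut-off cock anticlockwise until it clicks over its detent and rests fully on. Then crank the handwheel valve clockwise fully closed onto its stop, pause there a moment, and back it off exactly two full turns anticlockwise. Finish with the black crank handle still gripped between the fingers and held still at that setting (do not let go: a colleague will tighten the lock nut), and leave the screwdriver, the reel and the parts tray where they lie.

Things in the scene. Friction and masses are not known exactly. Their poses are not given: they have to be found in the camera images.
- cock (a joint): angle of the shut-off cock's knob, rad: 0 = off (start), 1.5 = fully on; both ends are hard stops. Positive = anticlockwise seen from above. A sprung detent resists up to about 0.12 N m until half way (0.75), then the knob snaps over to 1.5 by itself and stays.
- cock_grip (a point): point on the vertical axis of the cock's knob at the height to grip it, 133 mm above the bench; turns with the knob. The knob is a black upright bar 12 mm thick, its top 13 mm above this point; it runs along this point's x axis, from x = -36 to +28 mm (z is up). Under it a steel disc of radius 20 mm, its top 25 mm below this point.
- cock_base: the shut-off cock: round brass body of radius 24 mm on a steel riser, fixed to the bench by a flange of radius 40 mm; origin on its axis at bench height. Two side ports along its y axis reach 60 mm from the axis at 69 mm height. Top of the brass at 98 mm, under the knob.
- valve (a joint): angle of the metering valve's handwheel, rad, counted over several turns: 0 = closed on its hard stop, positive = anticlockwise seen from above = opening; one turn = 6.283, so two turns open = 12.566. It can open to 20. It starts somewhere between 0.28 and 1 turn open. Turning resistance about 0.06 N m (about 1 N at the crank handle); it stays where it is left.
- valve_axis (a point): point on the vertical axis of the handwheel, at the height of crank_grip, 146 mm above the bench. The wheel is dark steel, level, three-spoked, its rim a 12 mm thick bar on a circle of radius 55 mm; rim top 114 mm, hub top 118 mm above the bench. The point's x axis points from the axis to the crank handle.
- valve_base: the metering valve under the handwheel: square brass body 46 mm wide on a steel riser, fixed to the bench by a flange of radius 40 mm; origin on the wheel's axis at bench height. Two side ports along its y axis reach 57 mm from the axis at 60 mm height.
- crank_grip (a point): grip point in the crank handle, 146 mm above the bench: a black upright round handle of diameter 20 mm on the rim, its axis 55 mm from the wheel's axis, from 28 mm below this point to 24 mm above it. The handle spins freely about its own upright pin, so a gripper may hold it firmly from above and carry it round the circle without turning itself.
- crank: the same crank handle, seen as a part: origin on its axis at its lower end, 28 mm below crank_grip, z up.
- screwdriver: loose screwdriver, about 170 mm long, lying on the bench between the two fittings; bystander. Origin at its underside's centre.
- solder_reel: loose grey reel of radius 28 mm, 40 mm high, standing at the far side of the bench; bystander. Origin under its centre.
- parts_tray: loose black tray 120 x 90 x 35 mm at the far side of the bench; bystander. Origin under its centre.

How it is judged:
By the outcome, as a careful person would: the job done as asked, in the order asked, and still so for the second after the job is handed in, while the arm keeps its last pose, push and grip.
It also fails if it takes over 72 s, if anything falls off the work surface, if the arm or the gripper's body presses on something with over 40 N, if the wrist force passes 120 N, or if a joint passes its speed limit or range.

## Working session

There is one attempt and no reset: what is moved stays moved. The work goes in short steps, Python scripts to look and compute and a shell command to move; the robot and the scene stay as the last step left them, time stands still between calls to the robot, and variables do not carry over. Pictures are saved under pics/ and viewed, at most 10 in all, crops included, and the job is handed in when it is done.

```bash
mkdir -p pics; ls; python3 - <<'E'
from workcell import sensors, imaging
import cv2,numpy as np,pickle
s=sensors.get_state();print(s)
d={}
for n in("top","side"):
    r=imaging.get_image(n);d[n]=r;cv2.imwrite(f"pics/{n}0.png",r["image"]);print(n,r["mtx"],r["R"],r["t"])
pickle.dump(d,open("d.pkl","wb"))
E
```

```text
pics
{'time': 0.0, 'joint_pos': array([-1.34099887e+00,  2.76640907e-01,  1.50616840e+00, -5.01262188e-06,
        1.36069787e+00, -1.20994506e-01]), 'joint_velocities': array([-1.22898817e-03, -3.11181320e-04,  3.65584905e-05,  5.75557641e-04,
        9.61767683e-05, -6.43313202e-04]), 'tau': array([ 2.61163885e-03, -4.16766107e+01, -2.45806503e+01, -4.89240699e-05,
        1.10006778e-02, -7.42629169e-06]), 'tool_pos': array([ 0.19747408, -0.53948775,  0.24909945]), 'orientation': array([ 9.84656976e-01,  1.74498492e-01, -5.44979335e-05, -9.55714087e-04]), 'wrist_force': array([-0.46820177,  0.27744666, -0.0750928 ]), 'wrist_torque': array([0.00266802, 0.00260237, 0.02816236]), 'grasp_force': 0.0, 'finger_gap': 1.0001458604770974}
top [[380.48801322   0.         256.79998075]
 [  0.         380.48801322 189.9865338 ]
 [  0.           0.           1.        ]] [[-0.02054441 -0.99973793 -0.01009967]
 [-0.98122107  0.02209967 -0.1916163 ]
 [ 0.19178928  0.00597337 -0.98141795]] [0.007251   0.62968414 0.68302981]
side [[490.90844644   0.         261.64396142]
 [  0.         490.90844644 185.22007828]
 [  0.           0.           1.        ]] [[-9.16358003e-01 -4.00359059e-01 -7.96335163e-04]
 [-3.08482686e-01  7.07332717e-01 -6.36017971e-01]
 [ 2.55198831e-01 -5.82574503e-01 -7.71673834e-01]] [0.56031536 0.26867883 0.99550801]
```

View pics/top0.png

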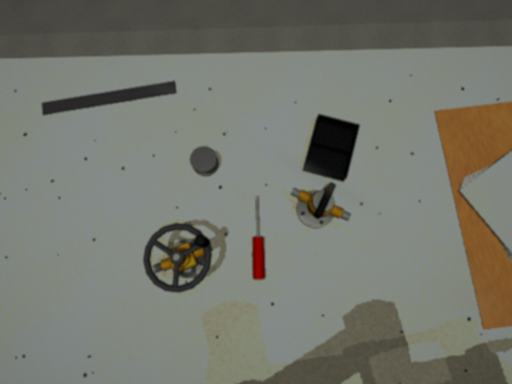

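View pics/side0.png

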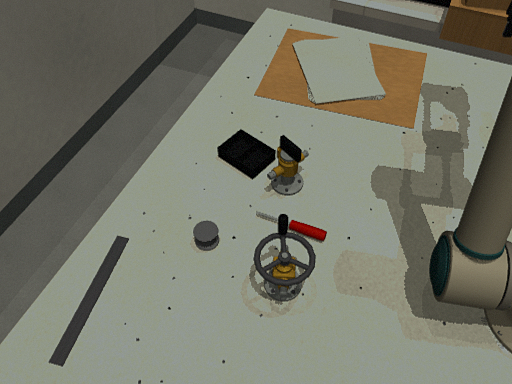

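The top view shows the wheel centred near (177,257), its crank near (202,241), and the knob from about (331,185) to (319,215). In the side view the crank top is near (283,217) and the knob near (290,148). I'll enlarge both fittings in one picture.

```bash
python3 - <<'E'
import cv2,numpy as np,pickle
d=pickle.load(open("d.pkl","rb"))
def crop(n,x,y,w,h):
    c=cv2.resize(d[n]["image"][y:y+h,x:x+w],(400,300),interpolation=cv2.INTER_CUBIC)
    return np.clip(c.astype(float)*1.3,0,255).astype(np.uint8)
a=np.vstack([np.hstack([crop("top",130,215,100,75),crop("top",275,165,100,75)]),np.hstack([crop("side",235,205,120,90),crop("side",235,120,120,90)])])
cv2.imwrite("pics/c.png",a)
E
```

```text
(no output)
```

View pics/c.png

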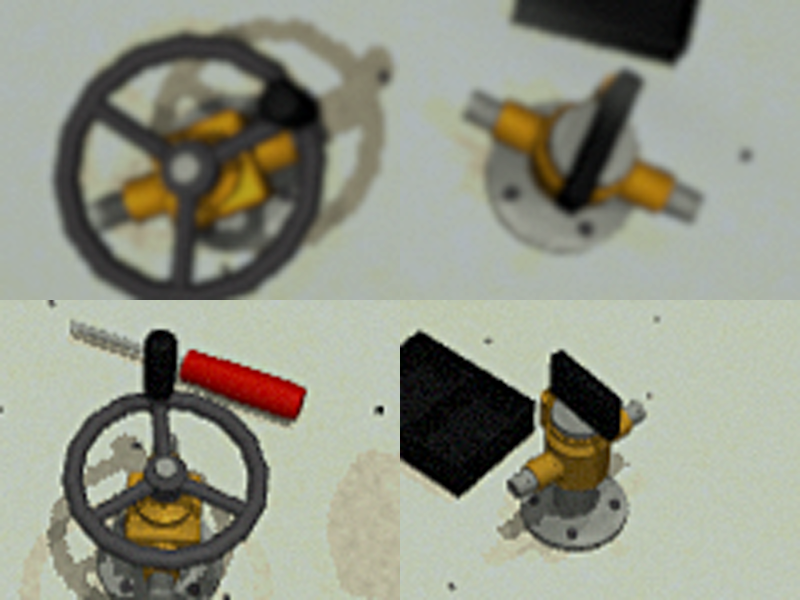

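```bash
cat > h.py <<'E'
import cv2,numpy as np,pickle
def onplane(r,uv,z):
    c=-r["R"].T@r["t"]; v=r["R"].T@np.linalg.solve(r["mtx"],[*uv,1]); return (c+v*(z-c[2])/v[2])[:2]
def proj(r,X):
    p=r["mtx"]@(r["R"]@np.asarray(X)+r["t"]); return p[:2]/p[2]
E
python3 - <<'E'
from h import *
d=pickle.load(open("d.pkl","rb"));t,s=d["top"],d["side"]
T=lambda x,y,ox=130,oy=215:(ox+x/4-.4,oy+y/4-.4)
S=lambda x,y,oy=205:(235+x*.3-.35,oy+y*.3-.35)
T2=lambda x,y:T(x-400,y,275,165)
S2=lambda x,y:S(x-400,y-300,120)
for n,r,uv,z in [("hub t",t,T(187,170),.118),("rim t",t,T(190,169),.108),("hub s",s,S(167,168),.118),("rim s",s,S(166,178),.108),
 ("crank top s",s,S(160,39),.170),("crank top t",t,T(283,100),.170),("crank mid s",s,S(161,66),.146),
 ("disc t",t,T2(594,145),.108),("flange t",t,T2(561,178),.008),("flange s",s,S2(574,520),.008),
 ("bar far t",t,T2(629,76),.146),("bar near t",t,T2(585,185),.146),("bar L s",s,S2(556,353),.146),("bar R s",s,S2(617,401),.146)]:
    print(n,onplane(r,uv,z).round(4))
print(-t["R"].T@t["t"])
E
```

```text
hub t [0.5023 0.1363]
rim t [0.503  0.1371]
hub s [0.5025 0.137 ]
rim s [0.5025 0.1378]
crank top s [0.5284 0.0884]
crank top t [0.5284 0.0864]
crank mid s [0.5263 0.09  ]
disc t [ 0.5977 -0.1265]
flange t [ 0.597  -0.1255]
flange s [ 0.593  -0.1125]
bar far t [ 0.6214 -0.1368]
bar near t [ 0.5743 -0.1153]
bar L s [ 0.6221 -0.1377]
bar R s [ 0.5677 -0.112 ]
[ 0.48701052 -0.01074669  0.79106869]
```

```bash
python3 -m jog '0 0 0.157 0 0 0 100;0 0 0.157 0 0 0 100;0 0 0.157 0 0 0 100;0 0 0.157 0 0 0 100;0 0 0.157 0 0 0 100' 40
python3 -m jog '0 0 0 0.019 -0.054 0 100;0 0 0 0.019 -0.054 0 100;0 0 0 0.019 -0.054 0 100;0 0 0 0.019 -0.054 0 100;0 0 0 0.019 -0.054 0 100'
python3 -m jog '0 0 0 0.019 -0.054 0 100;0 0 0 0.019 -0.054 0 100;0 0 0 0.019 -0.054 0 100;0 0 0 0.019 -0.054 0 100;0 0 0 0.019 -0.054 0 100'
python3 -m jog '0 0 0 0 0 0 100;0 0 0 0 0 0 100;0 0 0 0 0 0 100;0 0 0 0 0 0 100;0 0 0 0 0 0 100'
python3 - <<'E'
from workcell import sensors, imaging
import pickle,cv2,numpy as np
s=sensors.get_state();r=imaging.get_image("wrist");r["s"]=s
pickle.dump(r,open("w1.pkl","wb"));print({k:r[k] for k in r if k not in("image","s")},s["tool_pos"],s["orientation"])
from scipy.spatial.transform import Rotation as R
d=pickle.load(open("d.pkl","rb"));Rw=R.from_quat(s["orientation"]).as_matrix()
im=r["image"].copy()
def fp(X):
    pt=Rw.T@(np.array(X)-s["tool_pos"]); M=np.linalg.inv(r["mount"]); c=M[:3,:3]@pt+M[:3,3]
    th=np.arctan2(np.hypot(c[0],c[1]),c[2]);ph=np.arctan2(c[1],c[0]);K=r["mtx"]
    return K[0,2]+K[0,0]*th*np.cos(ph),K[1,2]+K[1,1]*th*np.sin(ph)
a=np.array([.5977,-.1263]);e=np.array([np.cos(-.433),np.sin(-.433)])
for p in [(*a,.146),(*(a+.028*e),.146),(*(a-.036*e),.146),(*a,.0)]:
    u=fp(p);print(p,u);cv2.circle(im,tuple(int(round(v)) for v in u),1,(0,0,255),-1)
cv2.imwrite("pics/w1.png",cv2.resize(im,(800,600),interpolation=cv2.INTER_CUBIC))
E
```

```text
time: 0.72
tool_pos: [0.1975, -0.5397, 0.2495]
orientation: [0.976, -0.218, -0.0, -0.0]
wrist_force: [0.1, 0.2, 0.2]
finger_gap: 0.999
grasp_force: 0.0
time: 1.35
tool_pos: [0.3983, -0.3335, 0.2497]
orientation: [0.976, -0.216, -0.0, -0.0]
wrist_force: [1.2, -0.1, 0.7]
finger_gap: 1.005
grasp_force: 0.0
time: 1.98
tool_pos: [0.5981, -0.1285, 0.2496]
orientation: [0.977, -0.215, -0.0, 0.0]
wrist_force: [-0.2, -0.4, -0.6]
finger_gap: 0.994
grasp_force: 0.0
time: 2.6
tool_pos: [0.5967, -0.1309, 0.2502]
orientation: [0.976, -0.216, 0.0, 0.0]
wrist_force: [-0.2, -0.3, 0.7]
finger_gap: 1.004
grasp_force: 0.0
{'mtx': array([[297.31863964,   0.        , 254.40713594],
       [  0.        , 297.31863964, 192.60422925],
       [  0.        ,   0.        ,   1.        ]]), 'mount': array([[-4.37206161e-04, -9.59604368e-01, -2.81352566e-01,
         7.06984474e-02],
       [ 9.99999784e-01, -2.81490933e-04, -5.93867477e-04,
        -1.54833243e-03],
       [ 4.90679629e-04, -2.81352765e-01,  9.59604284e-01,
        -1.24582581e-01],
       [ 0.00000000e+00,  0.00000000e+00,  0.00000000e+00,
         1.00000000e+00]])} [ 0.59668561 -0.13085376  0.25023889] [ 9.76375705e-01 -2.16079741e-01  1.49719676e-04  7.47280041e-05]
(np.float64(0.5977), np.float64(-0.1263), 0.146) (np.float64(250.84497463019974), np.float64(198.13129706506155))
(np.float64(0.6231159093664199), np.float64(-0.13804868295077924), 0.146) (np.float64(250.62658767478666), np.float64(163.95749083949977))
(np.float64(0.5650224022431745), np.float64(-0.11119455049185525), 0.146) (np.float64(251.14498704823424), np.float64(238.6429636526324))
(np.float64(0.5977), np.float64(-0.1263), 0.0) (np.float64(252.2121011571922), np.float64(164.067185134068))
```

View pics/w1.png

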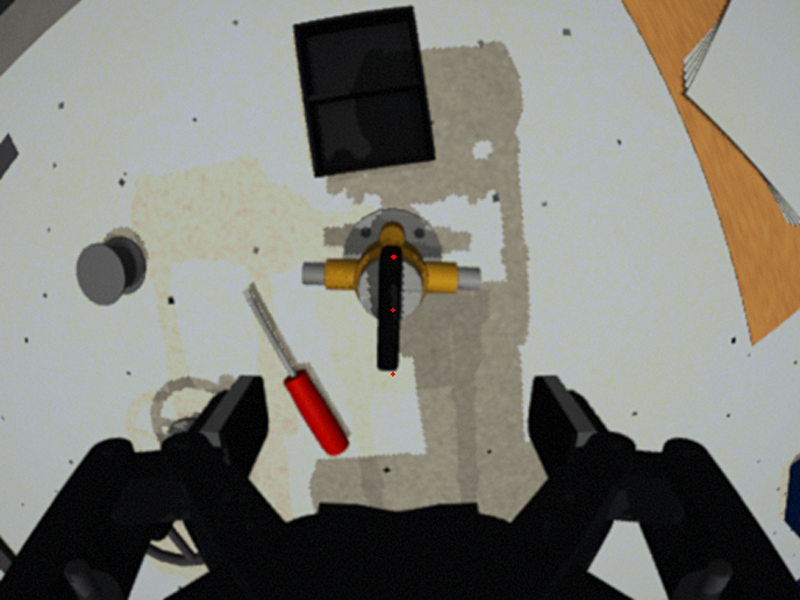

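The view shows the knob bar from (391,252) to (387,368), 2 to 3 px off my prediction, and clear of the tray. I'll nudge over it, descend and grip.

```bash
python3 -m jog '0 0 0 0.0005 -0.0056 0 100;0 0 0.035 0 0 0.03 100;0 0 0 0 0 0.04 100;0 0 0 0 0 0.03 100;0 0 0 0 0 0.015 70' 40
python3 -m jog '0 0 0 0 0 0 40;0 0 0 0 0 0 20;0 0 0 0 0 0 10;0 0 0 0 0 0 5;0 0 0 0 0 0 0' 40
python3 -m jog '0 0 0 0 0 0 0;0 0 0 0 0 0 0;0 0 0 0 0 0 0;0 0 0 0 0 0 0;0 0 0 0 0 0 0' 40
```

```text
time: 3.28
tool_pos: [0.5992, -0.1246, 0.1332]
orientation: [0.973, -0.232, -0.001, -0.0]
wrist_force: [-0.2, -1.0, 0.6]
finger_gap: 0.818
grasp_force: 0.0
time: 3.9
tool_pos: [0.6001, -0.1271, 0.1367]
orientation: [0.973, -0.232, 0.001, 0.002]
wrist_force: [-1.5, -4.9, 3.9]
finger_gap: 0.133
grasp_force: 41.2
time: 4.53
tool_pos: [0.6001, -0.1271, 0.1367]
orientation: [0.973, -0.232, 0.001, 0.002]
wrist_force: [-2.8, -4.5, 3.8]
finger_gap: 0.135
grasp_force: 41.2
```

```bash
python3 -m jog '0 0 -0.15 0 0 0 0;0 0 -0.15 0 0 0 0;0 0 -0.15 0 0 0 0;0 0 -0.15 0 0 0 0;0 0 -0.15 0 0 0 0'
python3 -m jog '0 0 -0.15 0 0 0 0;0 0 -0.15 0 0 0 0;0 0 -0.15 0 0 0 0;0 0 -0.15 0 0 0 0;0 0 -0.12 0 0 0 0'
python3 -m jog '0 0 0 0 0 0 0;0 0 0 0 0 0 0;0 0 0 0 0 0 0;0 0 0 0 0 0 0;0 0 0 0 0 0 0'
```

```text
time: 5.15
tool_pos: [0.6001, -0.1261, 0.1367]
orientation: [0.99, 0.142, 0.001, 0.001]
wrist_force: [-2.1, -2.5, 4.5]
finger_gap: 0.134
grasp_force: 41.4
time: 5.78
tool_pos: [0.5995, -0.1254, 0.1367]
orientation: [0.876, 0.482, -0.0, 0.0]
wrist_force: [-3.4, -1.7, 5.6]
finger_gap: 0.136
grasp_force: 41.5
time: 6.4
tool_pos: [0.5995, -0.1254, 0.1367]
orientation: [0.877, 0.48, -0.0, 0.0]
wrist_force: [-3.3, -1.6, 4.6]
finger_gap: 0.134
grasp_force: 41.5
```

```bash
python3 -m jog '0 0 0 0 0 0 40;0 0 0 0 0 0 70;0 0 0 0 0 0 100;0 0 0 0 0 0 100;0 0 0 0 0 0 100'
python3 -m jog '0 0 0 0 0 -0.02 100;0 0 0 0 0 -0.03 100;0 0 0 0 0 -0.04 100;0 0 0 0 0 -0.025 100;0 0 0 0 0 0 100'
python3 - <<'E'
from workcell import sensors, imaging
import cv2
r=imaging.get_image("wrist");s=sensors.get_state()
print(s["tool_pos"],s["orientation"])
cv2.imwrite("pics/w2.png",cv2.resize(r["image"],(800,600),interpolation=cv2.INTER_CUBIC))
E
```

```text
time: 7.02
tool_pos: [0.6, -0.1252, 0.1349]
orientation: [0.877, 0.48, -0.0, -0.0]
wrist_force: [0.8, 1.1, -0.7]
finger_gap: 1.0
grasp_force: 0.0
time: 7.65
tool_pos: [0.6011, -0.1255, 0.2522]
orientation: [0.877, 0.48, 0.002, 0.002]
wrist_force: [-0.2, -0.1, -0.2]
finger_gap: 1.001
grasp_force: 0.0
[ 0.6001061  -0.12522928  0.25027395] [8.77392718e-01 4.79772465e-01 4.14739567e-04 4.78191943e-04]
```

View pics/w2.png

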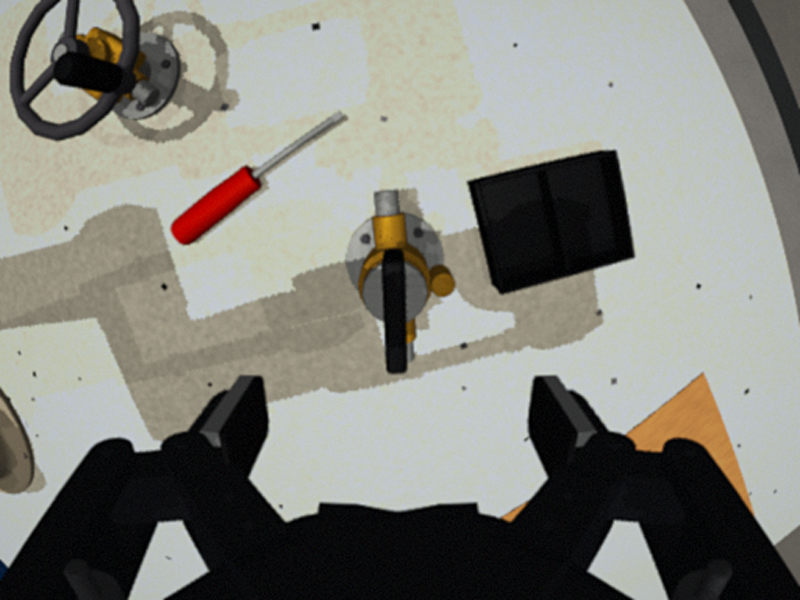

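The knob lies in line with the tool from (394,252) to (396,370), so it is about 85° round and resting on. The bystanders have not moved. Next is the crank.

```bash
python3 -m jog '0 0 -0.142 0 0 0 100;0 0 -0.142 0 0 0 100;0 0 -0.142 0 0 0 100;0 0 -0.142 0 0 0 100;0 0 0 0 0 0 100'
python3 -m jog '0 0 0 0.0534 -0.018 0 100;0 0 0 0.0534 -0.018 0 100;0 0 0 0.0534 -0.018 0 100;0 0 0 0.0534 -0.018 0 100;0 0 0 0 0 0 100'
python3 - <<'E'
from workcell import sensors, imaging
import cv2,numpy as np
from scipy.spatial.transform import Rotation as R
s=sensors.get_state();r=imaging.get_image("wrist");s=sensors.get_state()
print(s["tool_pos"],s["orientation"])
Rw=R.from_quat(s["orientation"]).as_matrix();im=r["image"].copy()
def fp(X):
    pt=Rw.T@(np.array(X)-s["tool_pos"]); M=np.linalg.inv(r["mount"]); c=M[:3,:3]@pt+M[:3,3]
    th=np.arctan2(np.hypot(c[0],c[1]),c[2]);ph=np.arctan2(c[1],c[0]);K=r["mtx"]
    return K[0,2]+K[0,0]*th*np.cos(ph),K[1,2]+K[1,1]*th*np.sin(ph)
im=cv2.resize(im,(800,600),interpolation=cv2.INTER_CUBIC)
k=800/512
for p in [(.5025,.137,.118),(.5283,.0885,.17)]+[(.5025+.061*np.cos(a),.137+.061*np.sin(a),.108) for a in np.arange(0,6.28,.4)]:
    u=fp(p);cv2.circle(im,tuple(int(round((v+.5)*k-.5)) for v in u),2,(0,0,255),-1)
cv2.imwrite("pics/w3.png",im)
E
```

```text
time: 8.32
tool_pos: [0.5991, -0.1249, 0.2479]
orientation: [0.708, 0.706, -0.001, -0.002]
wrist_force: [-0.0, -0.4, -0.5]
finger_gap: 0.999
grasp_force: 0.0
time: 8.95
tool_pos: [0.5262, 0.0919, 0.2492]
orientation: [0.707, 0.707, -0.0, -0.001]
wrist_force: [-0.0, -0.4, -0.6]
finger_gap: 0.999
grasp_force: 0.0
[0.5273473  0.08993308 0.24930453] [ 7.07273889e-01  7.06939338e-01 -6.00437529e-04 -2.39182314e-04]
```

View pics/w3.png

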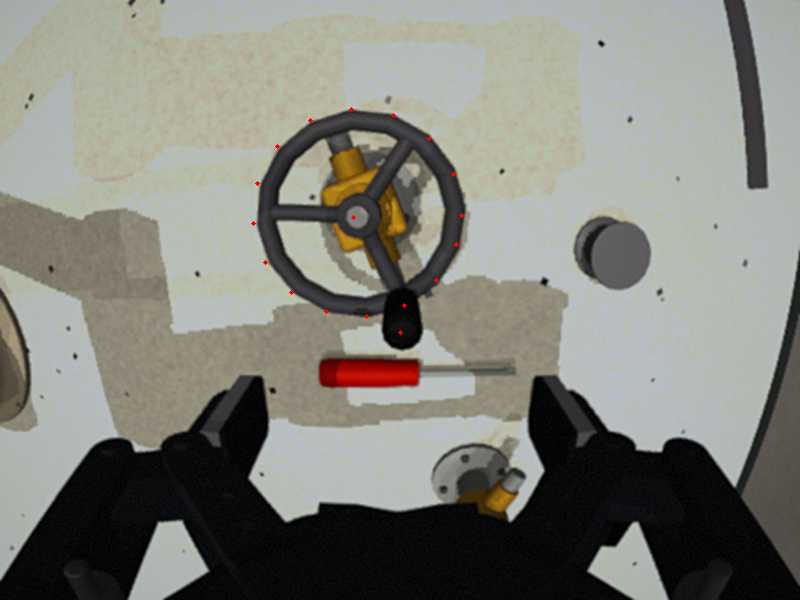

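The red prediction sits about 3 px left of the wheel, with the hub at (357,216) and the handle top at (403,333), so I'll shift 1.5 mm along tool +y, then descend and grip.

```bash
python3 -m jog '0 0 0 -0.001 0.0015 0 100;0 0 0 0 0 0.03 100;0 0 0 0 0 0.04 100;0 0 0 0 0 0.032 100;0 0 0 0 0 0 60' 80
python3 -m jog '0 0 0 0 0 0 40;0 0 0 0 0 0 20;0 0 0 0 0 0 10;0 0 0 0 0 0 5;0 0 0 0 0 0 0'
python3 -m jog '0 0 0 0 0 0 0;0 0 0 0 0 0 0;0 0 0 0 0 0 0;0 0 0 0 0 0 0;0 0 0 0 0 0 0'
cat > table.py <<'E'
# tool-frame chord steps (dx_tool=dy_world, dy_tool=dx_world) in mm, from angle a0 by steps
import sys,numpy as np
a0,st,n=map(float,sys.argv[1:]);a=np.radians(a0+st*np.arange(n+1));R=55
for i in range(int(n)): print(f"{np.degrees(a[i+1]):.0f}: {R*(np.sin(a[i+1])-np.sin(a[i]))/1000:.4f} {R*(np.cos(a[i+1])-np.cos(a[i]))/1000:.4f}")
E
python3 table.py -62 -18 5; echo; python3 table.py -152 -3.2 80 | paste - - - - -
```

```text
time: 9.62
tool_pos: [0.5285, 0.0859, 0.1454]
orientation: [0.709, 0.705, -0.002, -0.002]
wrist_force: [-0.5, -0.3, 0.3]
finger_gap: 0.812
grasp_force: 0.0
time: 10.25
tool_pos: [0.5306, 0.0876, 0.1495]
orientation: [0.708, 0.707, 0.001, 0.001]
wrist_force: [-0.9, -1.4, 6.9]
finger_gap: 0.217
grasp_force: 78.1
time: 10.88
tool_pos: [0.5306, 0.0876, 0.1496]
orientation: [0.708, 0.707, 0.001, 0.001]
wrist_force: [-0.7, -0.7, 6.1]
finger_gap: 0.213
grasp_force: 78.1
-80: -0.0056 -0.0163
-98: -0.0003 -0.0172
-116: 0.0050 -0.0165
-134: 0.0099 -0.0141
-152: 0.0137 -0.0104

-155: 0.0028 -0.0014	-158: 0.0028 -0.0012	-162: 0.0029 -0.0011	-165: 0.0029 -0.0009	-168: 0.0030 -0.0007
-171: 0.0030 -0.0006	-174: 0.0030 -0.0004	-178: 0.0031 -0.0002	-181: 0.0031 -0.0000	-184: 0.0031 0.0001
-187: 0.0031 0.0003	-190: 0.0030 0.0005	-194: 0.0030 0.0006	-197: 0.0030 0.0008	-200: 0.0029 0.0010
-203: 0.0029 0.0011	-206: 0.0028 0.0013	-210: 0.0027 0.0014	-213: 0.0026 0.0016	-216: 0.0025 0.0017
-219: 0.0024 0.0019	-222: 0.0023 0.0020	-226: 0.0022 0.0021	-229: 0.0021 0.0023	-232: 0.0020 0.0024
-235: 0.0018 0.00
[... 440 characters left out ...]
0.0017 0.0025	-309: -0.0019 0.0024	-312: -0.0020 0.0023
-315: -0.0021 0.0022	-318: -0.0022 0.0021	-322: -0.0024 0.0020	-325: -0.0025 0.0018	-328: -0.0026 0.0017
-331: -0.0026 0.0016	-334: -0.0027 0.0014	-338: -0.0028 0.0012	-341: -0.0029 0.0011	-344: -0.0029 0.0009
-347: -0.0030 0.0008	-350: -0.0030 0.0006	-354: -0.0030 0.0004	-357: -0.0031 0.0003	-360: -0.0031 0.0001
-363: -0.0031 -0.0001	-366: -0.0031 -0.0003	-370: -0.0030 -0.0004	-373: -0.0030 -0.0006	-376: -0.0030 -0.0008
-379: -0.0029 -0.0009	-382: -0.0029 -0.0011	-386: -0.0028 -0.0012	-389: -0.0027 -0.0014	-392: -0.0026 -0.0016
-395: -0.0026 -0.0017	-398: -0.0025 -0.0018	-402: -0.0024 -0.0020	-405: -0.0022 -0.0021	-408: -0.0021 -0.0022
```

```bash
python3 -m jog '0 0 0 -0.0056 -0.0163 0 0;0 0 0 -0.0003 -0.0172 0 0;0 0 0 0.005 -0.0165 0 0;0 0 0 0.0099 -0.0141 0 0;0 0 0 0.0137 -0.0104 0 0'
cat > chk.py <<'E'
# exit 1 when tangential force on tool (anticlockwise positive) exceeds 8 N: stop met while closing
import sys,numpy as np
from workcell import sensors
s=sensors.get_state();v=s["tool_pos"][:2]-[.5045,.137];a=np.arctan2(v[1],v[0])
F=s["wrist_force"];ft=-F[0]*np.sin(a)+F[1]*np.cos(a);fr=F[0]*np.cos(a)+F[1]*np.sin(a)
print(f"## ang {np.degrees(a):.1f} r {np.hypot(*v)*1e3:.1f} ft {ft:.1f} fr {fr:.1f}");sys.exit(int(ft>8))
E
python3 chk.py
```

```text
time: 11.5
tool_pos: [0.4547, 0.1096, 0.1495]
orientation: [0.708, 0.706, 0.0, 0.001]
wrist_force: [1.8, -1.6, 7.1]
finger_gap: 0.213
grasp_force: 79.3
## ang -151.1 r 56.8 ft 2.2 fr -0.8
```

```bash
c() { python3 chk.py; }
python3 -m jog '0 0 0 0.0028 -0.0014 0 0;0 0 0 0.0028 -0.0012 0 0;0 0 0 0.0029 -0.0011 0 0;0 0 0 0.0029 -0.0009 0 0;0 0 0 0.003 -0.0007 0 0' >o; c && 
python3 -m jog '0 0 0 0.003 -0.0006 0 0;0 0 0 0.003 -0.0004 0 0;0 0 0 0.0031 -0.0002 0 0;0 0 0 0.0031 0 0 0;0 0 0 0.0031 0.0001 0 0' >o && c && 
python3 -m jog '0 0 0 0.0031 0.0003 0 0;0 0 0 0.003 0.0005 0 0;0 0 0 0.003 0.0006 0 0;0 0 0 0.003 0.0008 0 0;0 0 0 0.0029 0.001 0 0' >o && c && 
python3 -m jog '0 0 0 0.0029 0.0011 0 0;0 0 0 0.0028 0.0013 0 0;0 0 0 0.0027 0.0014 0 0;0 0 0 0.0026 0.0016 0 0;0 0 0 0.0025 0.0017 0 0' >o && c && 
python3 -m jog '0 0 0 0.0024 0.0019 0 0;0 0 0 0.0023 0.002 0 0;0 0 0 0.0022 0.0021 0 0;0 0 0 0.0021 0.0023 0 0;0 0 0 0.002 0.0024 0 0' >o && c && 
python3 -m jog '0 0 0 0.0018 0.0025 0 0;0 0 0 0.0017 0.0026 0 0;0 0 0 0.0015 0.0027 0 0;0 0 0 0.0014 0.0027 0 0;0 0 0 0.0012 0.0028 0 0' >o && c && 
python3 -m jog '0 0 0 0.0011 0.0029 0 0;0 0 0 0.0009 0.0029 0 0;0 0 0 0.0007 0.003 0 0;0 0 0 0.0006 0.003 0 0;0 0 0 0.0004 0.003 0 0' >o && c && 
python3 -m jog '0 0 0 0.0002 0.0031 0 0;0 0 0 0.0001 0.0031 0 0;0 0 0 -0.0001 0.0031 0 0;0 0 0 -0.0003 0.0031 0 0;0 0 0 -0.0004 0.003 0 0' >o && c
cat o
```

```text
## ang -167.0 r 56.4 ft 1.1 fr 2.7
## ang 177.2 r 56.0 ft 0.8 fr 2.1
## ang 161.2 r 55.5 ft 0.3 fr 0.1
## ang 145.3 r 55.0 ft 0.7 fr 0.5
## ang 129.2 r 54.5 ft 1.4 fr -0.8
## ang 113.1 r 54.0 ft 1.4 fr 0.5
## ang 97.0 r 53.5 ft 1.6 fr -2.0
## ang 80.7 r 53.2 ft 2.1 fr -2.0
time: 16.5
tool_pos: [0.5131, 0.1895, 0.1495]
orientation: [0.708, 0.707, -0.0, 0.001]
wrist_force: [-2.4, -1.6, 8.5]
finger_gap: 0.211
grasp_force: 79.4
```

Forces are low and the motion follows the circle. Continuing with the next table section (-283 to -408).

```bash
c() { python3 chk.py; }
python3 -m jog '0 0 0 -0.0006 0.003 0 0;0 0 0 -0.0008 0.003 0 0;0 0 0 -0.0009 0.0029 0 0;0 0 0 -0.0011 0.0029 0 0;0 0 0 -0.0013 0.0028 0 0' >o; c && 
python3 -m jog '0 0 0 -0.0014 0.0027 0 0;0 0 0 -0.0016 0.0026 0 0;0 0 0 -0.0017 0.0025 0 0;0 0 0 -0.0019 0.0024 0 0;0 0 0 -0.002 0.0023 0 0' >o && c && 
python3 -m jog '0 0 0 -0.0021 0.0022 0 0;0 0 0 -0.0022 0.0021 0 0;0 0 0 -0.0024 0.002 0 0;0 0 0 -0.0025 0.0018 0 0;0 0 0 -0.0026 0.0017 0 0' >o && c && 
python3 -m jog '0 0 0 -0.0026 0.0016 0 0;0 0 0 -0.0027 0.0014 0 0;0 0 0 -0.0028 0.0012 0 0;0 0 0 -0.0029 0.0011 0 0;0 0 0 -0.0029 0.0009 0 0' >o && c && 
python3 -m jog '0 0 0 -0.003 0.0008 0 0;0 0 0 -0.003 0.0006 0 0;0 0 0 -0.003 0.0004 0 0;0 0 0 -0.0031 0.0003 0 0;0 0 0 -0.0031 0.0001 0 0' >o && c && 
python3 -m jog '0 0 0 -0.0031 -0.0001 0 0;0 0 0 -0.0031 -0.0003 0 0;0 0 0 -0.003 -0.0004 0 0;0 0 0 -0.003 -0.0006 0 0;0 0 0 -0.003 -0.0008 0 0' >o && c && 
python3 -m jog '0 0 0 -0.0029 -0.0009 0 0;0 0 0 -0.0029 -0.0011 0 0;0 0 0 -0.0028 -0.0012 0 0;0 0 0 -0.0027 -0.0014 0 0;0 0 0 -0.0026 -0.0016 0 0' >o && c && 
python3 -m jog '0 0 0 -0.0026 -0.0017 0 0;0 0 0 -0.0025 -0.0018 0 0;0 0 0 -0.0024 -0.002 0 0;0 0 0 -0.0022 -0.0021 0 0;0 0 0 -0.0021 -0.0022 0 0' >o && c
cat o
```

```text
## ang 64.4 r 53.1 ft 2.3 fr -2.1
## ang 48.2 r 53.1 ft 0.9 fr -1.6
## ang 31.8 r 53.2 ft 1.0 fr -0.6
## ang 18.7 r 53.4 ft 13.2 fr 0.2
time: 19.0
tool_pos: [0.5551, 0.1541, 0.1495]
orientation: [0.708, 0.706, 0.002, -0.003]
wrist_force: [-4.0, 12.6, 8.6]
finger_gap: 0.213
grasp_force: 79.4
```

Stop met at about 18.7°. I'll push slightly more to confirm it, and pause.

```bash
S() { python3 -c "
from workcell import sensors;s=sensors.get_state();print(s['time'],s['tool_pos'].round(5),s['wrist_force'].round(1),s['orientation'].round(4))";python3 chk.py; }
S
python3 -m jog '0 0 0 -0.0014 0.0005 0 0;0 0 0 -0.0014 0.0005 0 0;0 0 0 0 0 0 0;0 0 0 0 0 0 0;0 0 0 0 0 0 0' >o;S
python3 -m jog '0 0 0 0 0 0 0;0 0 0 0 0 0 0;0 0 0 0 0 0 0;0 0 0 0 0 0 0;0 0 0 0 0 0 0' >o;S
```

```text
19.0 [0.55505 0.15409 0.1495 ] [-4.  12.6  8.6] [ 0.7084  0.7058  0.002  -0.0028]
## ang 18.7 r 53.4 ft 13.2 fr 0.2
19.625 [0.55511 0.15397 0.1495 ] [-5.8 13.7  8.3] [ 0.7083  0.7059  0.003  -0.0047]
## ang 18.5 r 53.4 ft 14.8 fr -1.1
20.25 [0.55513 0.15394 0.14954] [-4.8 14.5  9.2] [ 0.7083  0.7058  0.003  -0.0047]
## ang 18.5 r 53.4 ft 15.3 fr 0.0
```

```bash
S() { python3 -c "
from workcell import sensors;s=sensors.get_state();print(s['time'],s['tool_pos'].round(5),s['wrist_force'].round(1),s['orientation'].round(4))";python3 chk.py; }
python3 -m jog '0 0 0 0.0014 -0.0005 0 0;0 0 0 0.0014 -0.0005 0 0;0 0 0 0.001 -0.0003 0 0;0 0 0 0 0 0 0;0 0 0 0 0 0 0' >o;S
python3 -m jog '0 0 0 0.0005 -0.0002 0 0;0 0 0 0.0005 -0.0001 0 0;0 0 0 0 0 0 0;0 0 0 0 0 0 0;0 0 0 0 0 0 0' >o;S
python3 table.py 18.3 20 18
```

```text
20.875 [0.55499 0.1543  0.14951] [-2.   5.7  7.6] [ 0.708   0.7062  0.0014 -0.0016]
## ang 18.9 r 53.4 ft 6.1 fr 0.0
21.5 [0.55498 0.15442 0.14953] [-2.4  3.3  8.5] [ 0.7079  0.7063  0.001  -0.0009]
## ang 19.0 r 53.4 ft 3.9 fr -1.2
38: 0.0168 -0.0091
58: 0.0127 -0.0143
78: 0.0071 -0.0177
98: 0.0006 -0.0191
118: -0.0060 -0.0181
138: -0.0118 -0.0150
158: -0.0163 -0.0100
178: -0.0187 -0.0039
198: -0.0189 0.0028
218: -0.0168 0.0091
238: -0.0127 0.0143
258: -0.0071 0.0177
278: -0.0006 0.0191
298: 0.0060 0.0181
318: 0.0118 0.0150
338: 0.0163 0.0100
358: 0.0187 0.0039
378: 0.0189 -0.0028
```

Closed stop confirmed: the angle is constant under rising push. Reference TCP unloaded is about (0.5549, 0.1546). Backing off the first 20 rows (400°).

```bash
c() { python3 chk.py; }
python3 -m jog '0 0 0 0.0168 -0.0091 0 0;0 0 0 0.0127 -0.0143 0 0;0 0 0 0.0071 -0.0177 0 0;0 0 0 0.0006 -0.0191 0 0;0 0 0 -0.006 -0.0181 0 0' >o; c && 
python3 -m jog '0 0 0 -0.0118 -0.015 0 0;0 0 0 -0.0163 -0.01 0 0;0 0 0 -0.0187 -0.0039 0 0;0 0 0 -0.0189 0.0028 0 0;0 0 0 -0.0168 0.0091 0 0' >o && c && 
python3 -m jog '0 0 0 -0.0127 0.0143 0 0;0 0 0 -0.0071 0.0177 0 0;0 0 0 -0.0006 0.0191 0 0;0 0 0 0.006 0.0181 0 0;0 0 0 0.0118 0.015 0 0' >o && c && 
python3 -m jog '0 0 0 0.0163 0.01 0 0;0 0 0 0.0187 0.0039 0 0;0 0 0 0.0189 -0.0028 0 0;0 0 0 0.0168 -0.0091 0 0;0 0 0 0.0127 -0.0143 0 0' >o && c; cat o
```

```text
## ang 118.8 r 54.2 ft -0.8 fr -3.8
## ang -141.9 r 57.0 ft -1.3 fr -1.9
## ang -43.4 r 55.4 ft -1.4 fr -4.4
## ang 58.1 r 53.1 ft -1.7 fr -5.6
time: 24.0
tool_pos: [0.5326, 0.1821, 0.1495]
orientation: [0.708, 0.707, 0.0, 0.001]
wrist_force: [-1.5, -5.6, 9.4]
finger_gap: 0.206
grasp_force: 79.5
```

Now the remaining 16 rows (320°), then settle.

```bash
S() { python3 -c "
from workcell import sensors;s=sensors.get_state();print(s['time'],s['tool_pos'].round(5),s['wrist_force'].round(1),s['orientation'].round(4))";python3 chk.py; }
python3 -m jog '0 0 0 0.0071 -0.0177 0 0;0 0 0 0.0006 -0.0191 0 0;0 0 0 -0.006 -0.0181 0 0;0 0 0 -0.0118 -0.015 0 0;0 0 0 -0.0163 -0.01 0 0' >o; S
python3 -m jog '0 0 0 -0.0187 -0.0039 0 0;0 0 0 -0.0189 0.0028 0 0;0 0 0 -0.0168 0.0091 0 0;0 0 0 -0.0127 0.0143 0 0;0 0 0 -0.0071 0.0177 0 0' >o;S
python3 -m jog '0 0 0 -0.0006 0.0191 0 0;0 0 0 0.006 0.0181 0 0;0 0 0 0.0118 0.015 0 0;0 0 0 0.0163 0.01 0 0;0 0 0 0.0187 0.0039 0 0' >o;S
python3 -m jog '0 0 0 0.0095 -0.001 0 0;0 0 0 0.0094 -0.0018 0 0;0 0 0 0 0 0 0;0 0 0 0 0 0 0;0 0 0 0 0 0 0' >o;S
```

```text
24.625 [0.45262 0.15682 0.14953] [2.3 0.4 5.7] [7.076e-01 7.066e-01 1.700e-03 7.000e-04]
## ang 159.1 r 55.5 ft -1.2 fr -2.0
25.25 [0.49195 0.08142 0.1495 ] [-1.6  3.8  8. ] [7.079e-01 7.063e-01 0.000e+00 3.000e-04]
## ang -102.7 r 57.0 ft -2.4 fr -3.3
25.875 [0.55847 0.13401 0.14949] [-4.2  0.3 10.4] [ 7.079e-01  7.064e-01 -3.000e-04  5.000e-04]
## ang -3.2 r 54.1 ft 0.1 fr -4.2
26.5 [0.55534 0.1534  0.14952] [-1.4  0.4  7.2] [7.077e-01 7.065e-01 5.000e-04 1.000e-04]
## ang 17.9 r 53.4 ft 0.8 fr -1.2
```

```bash
python3 -m jog '0 0 0 0.0006 -0.0002 0 0;0 0 0 0.0006 -0.0002 0 0;0 0 0 0 0 0 0;0 0 0 0 0 0 0;0 0 0 0 0 0 0' >o
python3 - <<'E'
from workcell import sensors, imaging
import cv2,numpy as np
s=sensors.get_state();print(s['time'],s['tool_pos'].round(5),s['wrist_force'].round(1),s['finger_gap'],s['joint_velocities'].round(3))
a=imaging.get_image("top")["image"][150:300,130:360];b=imaging.get_image("wrist")["image"]
b=cv2.resize(b,(800,600))[0:340];a=cv2.resize(a,(390,255))
p=np.zeros((600,800,3),np.uint8);p[:340]=b;p[342:597,:390]=a;cv2.imwrite("pics/f.png",p)
E
python3 chk.py
```

```text
27.125 [0.5552  0.15382 0.14953] [-0.1 -0.5  7.6] 0.20879295902855474 [ 0.001 -0.001 -0.001  0.    -0.002  0.002]
## ang 18.3 r 53.4 ft -1.0 fr -0.9
```

View pics/f.png

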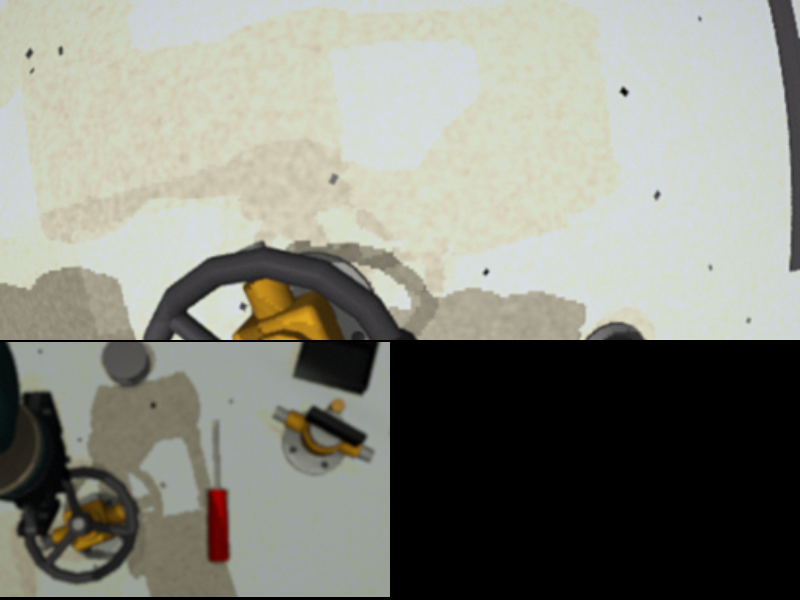

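The picture shows the knob turned on, the bystanders in place and the crank in the gripper. About 0.9 mm is still to trim.

```bash
S() { python3 -c "
from workcell import sensors;s=sensors.get_state();print(s['time'],s['tool_pos'].round(5),s['wrist_force'].round(1),s['orientation'].round(4),s['finger_gap'])";python3 chk.py; }
python3 -m jog '0 0 0 0.0004 -0.0001 0 0;0 0 0 0.0004 -0.0001 0 0;0 0 0 0 0 0 0;0 0 0 0 0 0 0;0 0 0 0 0 0 0' >o;S
```

```text
27.85 [0.55495 0.15451 0.14951] [-0.6 -1.1  7.8] [7.077e-01 7.065e-01 0.000e+00 7.000e-04] 0.2123600004524268
## ang 19.1 r 53.4 ft -0.9 fr -1.0
```

```bash
python3 -m jog '0 0 0 0 0 0 0;0 0 0 0 0 0 0;0 0 0 0 0 0 0;0 0 0 0 0 0 0;0 0 0 0 0 0 0'; python3 -c "
from workcell import sign_off;print(sign_off())"
```

```text
time: 28.48
tool_pos: [0.555, 0.1545, 0.1495]
orientation: [0.708, 0.707, 0.0, 0.001]
wrist_force: [-1.5, -1.9, 7.6]
finger_gap: 0.215
grasp_force: 79.3
the job is handed in; nothing more can be done
None
```

The cock is fully on; the valve was closed onto its stop, held about a second and backed off two turns (within about 0.1° by the arm's position reading), the crank is still gripped and still, the bystanders are where they lay, and the job was handed in at 28.5 s with no verdict shown.

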